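# Dock the probe sled in the terminal box

### The arm

A 7-joint arm with a two-finger parallel gripper is mounted at the origin on a cart in front of the work surface, level with it; the furniture and walls round the work are solid. World frame = base frame: x ahead of the robot, y to its left, z up, the work surface at z = 0. Lengths are in m, angles in rad, forces in N, time in s.
With the tool pointing down it reaches from about 0.425 to 0.925 m from the base axis. Payload 6.8 kg.
Tool frame: the origin (TCP) lies midway between the tips of the shut fingers; the grasp point (between the pads) lies 19 mm behind it (bot.hold_point_z is the distance from the TCP to the grasp point, in m); z points along the fingers, y is the line along which they close (so a half turn about z gives the same grasp; the last joint's range is limited). The gripper opens to 85 mm and grips with 20 to 120 N. Pads are 22 mm wide; open, the fingers measure 114 mm over their backs; the gripper's body (76 mm by 85 mm) begins 54 mm behind the grasp point. The pads swing forward as they close: fully open they stand 13 mm farther back than shut.
Start: joints at [-1.432, 0.477, 0.022, 1.555, -0.011, 1.109, -0.083], TCP at [0.165, 0.655, 0.231] pointing down, gripper open.
Joint ranges: [-2.96, 2.96], [-0.34, 2.1], [-1.41, 1.46], [0.24, 2.44], [-1.37, 4.51], [0.17, 1.92], [-2.96, 2.96]. Speed limits (rad/s): [2.39, 2.39, 3.14, 3.14, 3.14, 3.14, 3.14].

### API

Orientations are given as a unit quaternion [w, x, y, z].
In Python, from station import bot gives the robot as it stands. The module is installed in compiled form; this text tells all that it offers.
- The arm moves only by the tool step_arm, never from a script. Its argument "increments" is a list that holds one entry, the list of rows, each a list of 7 numbers: the opening, from -1 (shut) to 1 (fully open), then the shift along the tool's x, y, z in mm, then the turn, a rotation vector about the tool's x, y, z in degrees. In form: [[[grip, x, y, z, ax, ay, az], ...]]. A call has 1 to 10 rows; each row is the pose to reach, as a shift and turn from the pose commanded when the call began, along the tool's axes at that moment; what a row does not reach only later rows make up. A row lasts 1/12 s, in which the tool goes at most 41.7 mm and 7.16 degrees, less where a joint would pass 70% of its speed; a pose out of reach is approached as far as the arm can. A call with a gripper value outside its range is refused whole. The fingers move at their own pace and stop on an object; "force" is the grip in N (left out, the last holds). Time passes only in rows, so rows that repeat a pose let the fingers close. It gives the time, the measured TCP pose, the force, the opening and the grip force at its end, in the units of the state.
- bot.get_obs(): the state, without advancing time (a new reading comes with each control period).
- bot.read_camera(name): name is "scene" or "top" or "wrist"; returns a dict with "image" (480x640x3 uint8, red, green, blue), "camera_matrix" (3x3 intrinsics, pixels), "R" (3x3) and "t" (3): a world point X has camera coordinates R X + t. Camera axes: x right, y down, z forward; pixel columns grow to the right and rows downward; lengths in m; the calibration is good to about 2 mm. A picture is of the moment at which its call begins. There is no depth.
- bot.hand_in(): hands the job in; it is judged then, once.
The state is a dict: "t": time; "q": joint angles; "joint_vel": joint speeds; "joint_torque": joint torques, N m; "eef_pos": TCP position; "tool_rot": TCP orientation; "contact_force": force on the tool from outside, world axes, zero at the start; "torque": the same for the moment, N m; "gripper_width": opening from 0.0 (shut) to 1.0 (fully open); "grasp_force": force on a finger pad.
Only numpy, scipy, OpenCV 4.12 (cv2) and the standard library are available. Lean on these libraries where they do the work, as an engineer would, in place of code of your own. Each camera call takes 0.05 s, during which the arm holds its last target. There are 200 camera calls.

### The job

Swing the yellow dust flap of the grey terminal box well open, clearly past square, then slide the blue probe sled flat along the worktop until its brass probe is fully home in the red-edged opening, with the sled's nose up against the box. Leave the flap open and keep the sled down on the worktop all the time; do not push or knock over the two jars, the round counter and the marker standing round it.

Things in the scene. Friction and masses are not known exactly. Their poses are not given: they have to be found in the camera images.
- terminal_box: Small grey terminal box fixed to the worktop, 50 deep (its x) x 50 wide x 56 mm tall, red round its mouth. Origin on the worktop directly below the centre of the mouth, in the plane of the front face; x points into the box (the way the probe goes in), z up. The box spans x 0 to 50, y -22 to +28 mm.
- socket (a point): Centre of the mouth of the terminal opening in the box's front face, 14 mm above the worktop; axes as the box. The opening is 11 mm wide (22 mm at the mouth, narrowing over the first 8 mm), 14 mm high and 40 mm deep.
- flap (a joint): Upright yellow dust flap over the front of the terminal box, 4 mm thick, from 6 to 52 mm above the worktop. 0 = closed, grows as it opens, stop at 2.6 rad; a stiff hinge keeps it where it is left. Hinged at the box's +y front corner; at angle q it points from the hinge along (-sin q, -cos q) in the box's x, y. Closed, it stands out 32 mm past the box's -y side.
- flap_hinge (a point): Point on the flap's vertical hinge line, at box x -3, y +32 mm, 29 mm above the worktop; axes as the box.
- flap_edge (a point): Middle of the flap's free edge, 86 mm from the hinge line and 29 mm above the worktop. The part that stands out past the box can be hooked from behind.
- probe_sled: Loose blue flat plug housing (the probe sled), 0.3 kg, 72 long (x) x 92 wide (y) x 30 mm tall, its front corners cut back to a 52 mm wide nose; a thin brass probe stands out of its nose. Origin at the centre of its underside, x towards the probe, z up. The nose face is at x = +36 mm. It slides flat on the worktop.
- probe_tip (a point): Tip of the brass probe, 66 mm ahead of the sled's origin, 14 mm above its underside; axes as the sled. The probe is 8 mm thick and stands 30 mm out of the nose.
- finger_well (a point): Centre of the floor of the open finger well in the sled's top, at sled x -5 mm, y 0, 5 mm above the underside; the well is 34 mm along x, 64 mm along y and 25 mm deep, for fingertips to push or drag the sled by.
- white_jar: white sample jar, 54 mm across, 67 mm tall; a bystander. Origin at the centre of its underside.
- beige_jar: beige sample jar with white lid, 54 mm across, 67 mm tall; a bystander. Origin at the centre of its underside.
- counter: round pale grey tally counter, 52 mm across, 23 mm tall; a bystander. Origin at the centre of its underside.
- black_marker: black marker pen lying down, 136 mm long along its y, 16 mm thick; a bystander. Origin at the centre of its underside.

How it is judged:
On the way, in this order (a step that is already met when the one before it is completed fails the run):
1. the flap is swung open past square (more than 1.75 rad) while the probe is still outside the box (value of joint flap above 1.75 rad and x of probe_tip in the frame of socket below 0 m), for 0.2 s.
2. the probe is home in the opening (26 mm or more of its 30 mm) (x of probe_tip in the frame of socket above 0.026 m and y of probe_tip in the frame of socket between -0.004 and 0.004 m and angle between the x axis of probe_sled and the x axis of terminal_box, either way round below 0.1 rad and angle between probe_sled's own z axis and vertical below 0.1 rad), for 0.2 s.
At the end, for the whole second after the job is handed in: The probe is in the opening by at least 26 of its 30 mm, within 4 mm of its centre line and 0.1 rad of its direction, the sled lies flat and still on the worktop, and the flap stands open by more than 1.75 rad (all of step 2 and value of joint flap above 1.75 rad and linear speed of probe_sled below 0.01 m/s and height (world z) of probe_sled below 0.006 m); the robot touches nothing.
It fails at once if the sled is lifted off the worktop (more than 15 mm) (height (world z) of probe_sled above 0.015 m).
It fails at once if a jar, the counter or the marker is pushed by more than 25 mm or tipped over (distance of any of white_jar, beige_jar, counter, black_marker from where it was at the start of the episode above 0.025 m or angle between any of white_jar, beige_jar, counter, black_marker's own z axis and vertical above 0.5 rad).
It also fails if it takes over 51 s, if anything falls off the work surface, if the arm or the gripper's body presses on something with over 40 N, if the wrist force passes 120 N, or if a joint passes its speed limit or range.

## Working session

There is one attempt and no reset: what is moved stays moved. The work goes in short steps, Python scripts to look and compute and a tool call to move; the robot and the scene stay as the last step left them, time stands still between calls to the robot, and variables do not carry over. Pictures are saved under pics/ and viewed, at most 10 in all, crops included, and the job is handed in when it is done.

Besides the shell and the picture viewer there is one more tool, called after ">>>" as name(argument=value, ...) on one line, values as JSON. step_arm: Moves the arm, as the interface text tells. Its arguments: {"type":"object","properties":{"increments":{"type":"array"},"force":{"type":"number"}},"required":["increments"]}

```bash
mkdir -p pics; python3 - <<'E'
from station import bot
import cv2,numpy as np
o=bot.get_obs(); print(o['t'],o['eef_pos'],o['tool_rot'],o['gripper_width'],bot.hold_point_z)
for n in ["scene","top"]:
    c=bot.read_camera(n); cv2.imwrite(f"pics/{n}0.png",c["image"][:,:,::-1]); np.savez(f"{n}0.npz",**c)
    print(n,c["camera_matrix"].tolist(),c["R"].tolist(),c["t"])
E
```

```text
0.0 [0.164761   0.6539269  0.23028563] [-4.79102182e-05  1.23069152e-01  9.92397634e-01 -9.58248140e-04] 0.999282569235212 0.0187
scene [[557.5270871533852, 0.0, 325.85518346455984], [0.0, 557.5270871533852, 246.83511738543592], [0.0, 0.0, 1.0]] [[0.7826982912958192, -0.6224004269684684, 0.0010456156428587545], [-0.3411608480245341, -0.430429973489672, -0.8356669873202248], [0.5205695540249976, 0.65371839994844, -0.5492354622482659]] [-0.27861113  0.32942892  0.57569244]
top [[448.3732118562519, 0.0, 318.7230758358478], [0.0, 448.3732118562519, 236.30961479445682], [0.0, 0.0, 1.0]] [[-0.012736526902501134, -0.9993460550507733, 0.033841441117633674], [-0.9936316782957202, 0.008859867404511472, -0.11232804919878656], [0.1119547621572767, -0.03505659715418596, -0.9930947418178574]] [0.24696655 0.5494535  0.83199602]
```

View pics/top0.png

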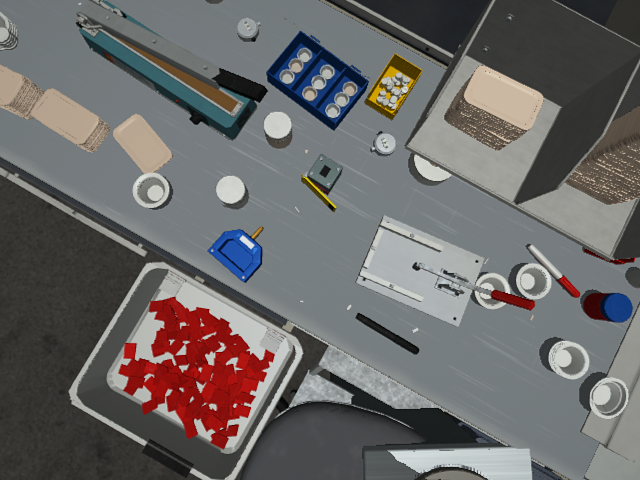

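View pics/scene0.png

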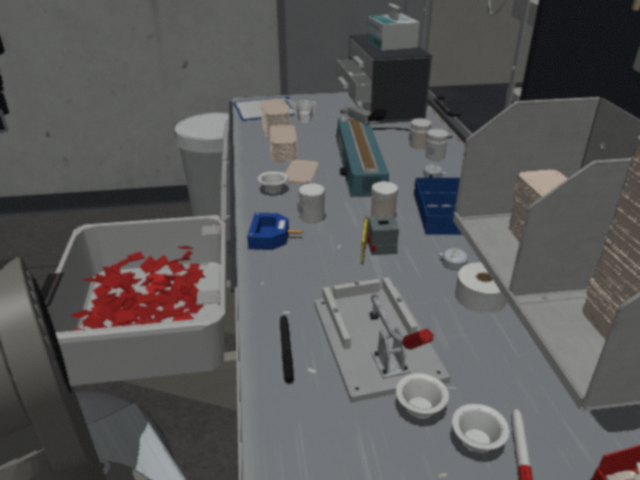

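The top view shows the sled at about (236,254) with its probe pointing up-right to (262,230). The box is at (325,170), with the yellow flap running from (305,178) to (335,208). The jars are at (231,190) and (278,127), the counter at (384,144), and the marker at (387,333). Next I'll measure these.

```bash
cat > h.py <<'E'
import numpy as np,cv2
def load(n): return dict(np.load(n))
def ray(c,uv,z):
    K,R,t=c["camera_matrix"],c["R"],c["t"]
    d=R.T@np.linalg.solve(K,np.array([uv[0],uv[1],1.0])); o=-R.T@t
    return (o+d*(z-o[2])/d[2])
def proj(c,X):
    p=c["camera_matrix"]@(c["R"]@np.asarray(X,float)+c["t"]); return p[:2]/p[2]
def mask(c,lo,hi,roi=None):
    h=cv2.cvtColor(c["image"],cv2.COLOR_RGB2HSV); m=cv2.inRange(h,np.array(lo),np.array(hi))
    if roi:
        k=np.zeros_like(m);x0,y0,x1,y1=roi;k[y0:y1,x0:x1]=m[y0:y1,x0:x1];m=k
    return m
E
python3 - <<'E'
from h import *
c=load("top0.npz")
m=mask(c,(105,100,60),(125,255,255),(190,200,290,300))
cn=max(cv2.findContours(m,0,2)[0],key=cv2.contourArea)
print("sled",[ray(c,p,0.03)[:2].round(4).tolist() for p in cv2.approxPolyDP(cn,3,True)[:,0]],cv2.approxPolyDP(cn,3,True)[:,0].tolist())
m=mask(c,(15,120,80),(35,255,255),(295,160,345,220)); r=cv2.minAreaRect(cv2.findNonZero(m))
print("flap",[(p.round(1).tolist(),ray(c,p,0.052)[:2].round(4).tolist()) for p in cv2.boxPoints(r)])
m=mask(c,(8,100,60),(25,255,255),(245,215,275,245)); r=cv2.minAreaRect(cv2.findNonZero(m))
print("probe",[ray(c,p,0.018)[:2].round(4).tolist() for p in cv2.boxPoints(r)])
for n,p,z in [("whitejar",(231,190),.067),("jar2",(278,127),.067),("counter",(384,144),.023),("markA",(358,316),.016),("markB",(417,350),.016)]: print(n,ray(c,p,z)[:2].round(3))
im=cv2.resize(c["image"][130:290,190:400],None,fx=3.8,fy=3.75,interpolation=cv2.INTER_CUBIC); cv2.imwrite("pics/crop0.png",im[:,:,::-1])
E
```

```text
sled [[0.5634, 0.417], [0.5257, 0.4503], [0.4667, 0.3806], [0.502, 0.3526], [0.5323, 0.3508], [0.5651, 0.3868]] [[226, 231], [208, 251], [245, 282], [260, 263], [261, 247], [242, 230]]
flap [([299.5, 176.5], [0.663, 0.2767]), ([303.0, 173.0], [0.6697, 0.27]), ([337.0, 207.0], [0.6043, 0.2069]), ([333.5, 210.5], [0.5977, 0.2136])]
probe [[0.5536, 0.3722], [0.5753, 0.3537], [0.5704, 0.348], [0.5486, 0.3665]]
whitejar [0.634 0.402]
jar2 [0.754 0.316]
counter [0.735 0.109]
markA [0.4   0.168]
markB [0.334 0.057]
```

View pics/crop0.png

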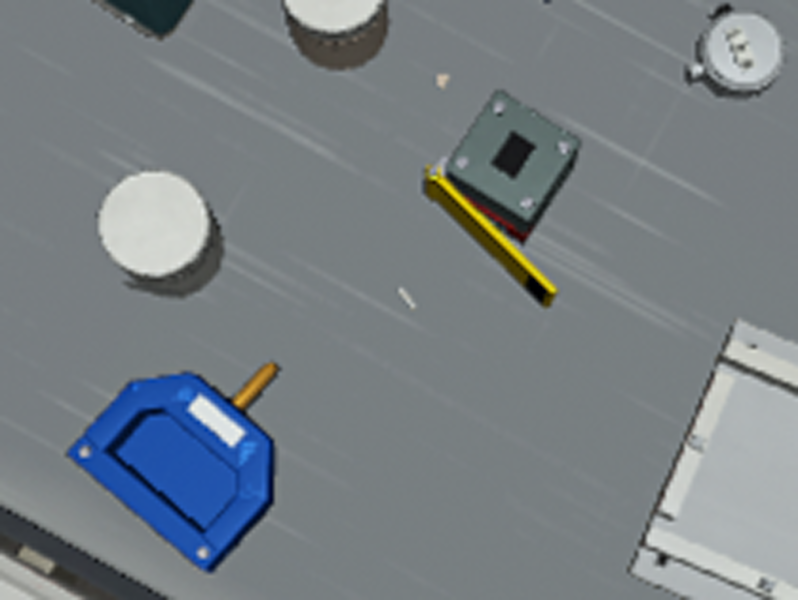

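The crop shows the flap partly open, about 14°, with its free edge at crop (552,300). The box top is at crop (445–580, 92–222), and the corridor from the sled to the box is free. I'll move over the work for a close wrist view.

>>> step_arm(increments=[[[-1,-18,-9,-2,0,0,2],[-1,-53,-26,-6,0,0,6],[-1,-88,-43,-10,0,0,10],[-1,-123,-61,-14,0,0,14],[-1,-158,-78,-18,0,0,18],[-1,-193,-96,-22,0,0,18],[-1,-228,-113,-26,0,0,18],[-1,-263,-130,-30,0,0,18],[-1,-298,-147,-34,0,0,18],[-1,-333,-165,-38,0,0,18]]])

```text
t: 0.93
eef_pos: [0.4489, 0.4109, 0.2694]
tool_rot: [-0.0, 0.277, 0.961, -0.0]
contact_force: [0.3, 0.7, -0.8]
gripper_width: -0.002
grasp_force: 0.0
```

>>> step_arm(increments=[[[-1,-25,-23,-1,0,0,0],[-1,-40,-40,-2,0,0,0],[-1,-50,-50,-2,0,0,0],[-1,-50,-50,-2,0,0,0],[-1,-50,-50,-2,0,0,0],[-1,-50,-50,-2,0,0,0]]])

```text
t: 1.43
eef_pos: [0.4622, 0.3462, 0.2712]
tool_rot: [-0.0, 0.276, 0.961, 0.0]
contact_force: [-0.6, 0.4, -1.2]
gripper_width: -0.0
grasp_force: 0.0
```

```bash
python3 - <<'E'
from station import bot
import cv2,numpy as np
o=bot.get_obs(); print(o['t'],o['eef_pos'],o['tool_rot'],o['contact_force'])
c=bot.read_camera("wrist"); cv2.imwrite("pics/w1.png",c["image"][:,:,::-1]); np.savez("w1.npz",**c)
c=bot.read_camera("top"); np.savez("top1.npz",**c)
E
```

```text
1.4333 [0.4622311  0.34617127 0.27117842] [-3.71357299e-04  2.75686563e-01  9.61247447e-01  3.55890966e-04] [-0.57353202  0.37020608 -1.16374028]
```

View pics/w1.png

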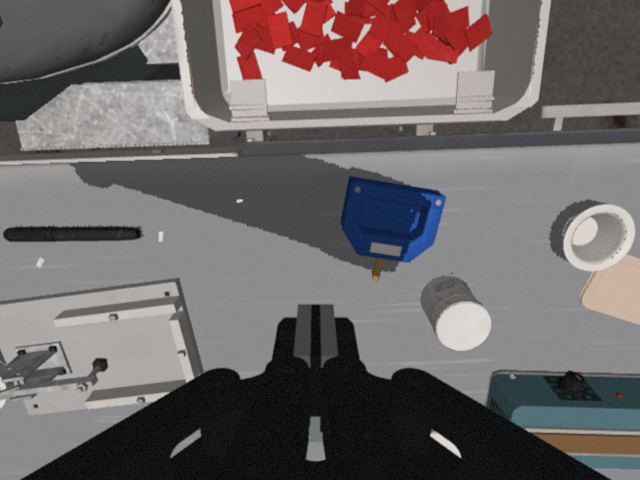

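The wrist view shows the sled at (393,218) with its probe tip at (377,278). The box is hidden behind the gripper. I'll measure the sled here, take the box from the top view, and check the room left at joint 7.

```bash
python3 - <<'E'
from station import bot
from h import *
print(bot.get_obs()["q"].round(3))
c=load("w1.npz"); print("cam",(-c["R"].T@c["t"]).round(3))
m=mask(c,(105,100,60),(125,255,255),(300,150,480,300))
cn=max(cv2.findContours(m,0,2)[0],key=cv2.contourArea); a=cv2.approxPolyDP(cn,4,True)[:,0]
print("sled",[(p.tolist(),ray(c,p,0.03)[:2].round(4).tolist()) for p in a])
m=mask(c,(5,100,40),(25,255,255),(360,255,390,290)); r=cv2.minAreaRect(cv2.findNonZero(m))
print("probe",[ray(c,p,0.014)[:2].round(4).tolist() for p in cv2.boxPoints(r)])
for n in ["top0.npz"]:
    c=load(n)
    # box top: crop corners refine
    g=cv2.cvtColor(c["image"],cv2.COLOR_RGB2GRAY)
    for p in [(500,92),(580,145),(527,222),(445,178)]:
        q=np.array([[[p[0]/3.8+190,p[1]/3.75+130]]],np.float32)
        print("box",q[0,0],ray(c,q[0,0],0.056)[:2].round(4))
    hsv=cv2.cvtColor(c["image"],cv2.COLOR_RGB2HSV); 
    for p in [(325,162),(315,165),(333,180),(300,160),(350,180)]: print(p,hsv[p[1],p[0]])
E
```

```text
[-0.933  0.282  0.226  1.761 -0.07   1.107  0.329]
cam [0.394 0.389 0.414]
sled [([349, 177], [0.4629, 0.3827]), ([341, 224], [0.498, 0.353]), ([357, 253], [0.5319, 0.3512]), ([410, 261], [0.5671, 0.3917]), ([433, 243], [0.5624, 0.4196]), ([444, 196], [0.526, 0.4497])]
probe [[0.5708, 0.3473], [0.5526, 0.364], [0.5578, 0.3689], [0.5761, 0.3523]]
box [321.57895 154.53334] [0.7042 0.2347]
box [342.6316  168.66667] [0.6767 0.1953]
box [328.6842 189.2   ] [0.6374 0.2222]
box [307.10526 177.46666] [0.6601 0.2624]
(325, 162) [ 88  37 110]
(315, 165) [ 88  34 113]
(333, 180) [ 85  39 124]
(300, 160) [100  18 131]
(350, 180) [ 98  16 128]
```

>>> step_arm(increments=[[[-1,-12,0,0,0,0,-7],[-1,-24,0,0,0,0,-14],[-1,-36,0,0,0,0,-21],[-1,-48,0,0,0,0,-28],[-1,-60,0,0,0,0,-35],[-1,-72,0,0,0,0,-42],[-1,-84,0,0,0,0,-49],[-1,-96,0,0,0,0,-56],[-1,-108,0,0,0,0,-63],[-1,-120,0,0,0,0,-70]]])

```text
t: 2.37
eef_pos: [0.5648, 0.2819, 0.2709]
tool_rot: [-0.0, -0.328, 0.945, 0.0]
contact_force: [0.5, 0.1, -0.6]
gripper_width: -0.002
grasp_force: 0.0
```

>>> step_arm(increments=[[[-1,0,0,0,0,0,-7],[-1,0,0,0,0,0,-14],[-1,0,0,0,0,0,-21],[-1,0,0,0,0,0,-28],[-1,0,0,0,0,0,-35],[-1,0,0,0,0,0,-42],[-1,0,0,0,0,0,-49],[-1,0,0,0,0,0,-56],[-1,0,0,0,0,0,-63],[-1,0,0,0,0,0,-70]]])

```text
t: 3.2
eef_pos: [0.5643, 0.2821, 0.271]
tool_rot: [-0.0, 0.811, -0.585, -0.0]
contact_force: [-0.6, -0.3, -0.4]
gripper_width: -0.003
grasp_force: 0.0
```

>>> step_arm(increments=[[[-1,0,0,0,0,0,-7],[-1,0,0,0,0,0,-14],[-1,0,0,0,0,0,-21],[-1,0,0,0,0,0,-28],[-1,0,0,0,0,0,-35],[-1,0,0,0,0,0,-40],[-1,0,0,0,0,0,-40],[-1,0,0,0,0,0,-40]]])

```text
t: 3.87
eef_pos: [0.5643, 0.2845, 0.2665]
tool_rot: [0.002, 0.958, -0.285, 0.003]
contact_force: [-78.6, 81.5, 45.6]
gripper_width: -0.0
grasp_force: 0.0
```

```bash
python3 - <<'E'
from station import bot
from h import *
o=bot.get_obs(); print(o['t'],o['q'].round(3),o['eef_pos'],o['tool_rot'])
c=bot.read_camera("wrist"); cv2.imwrite("pics/w2.png",c["image"][:,:,::-1]); np.savez("w2.npz",**c)
m=mask(c,(15,120,80),(35,255,255)); cn=max(cv2.findContours(m,0,2)[0],key=cv2.contourArea)
print("flap",[p.tolist() for p in cv2.approxPolyDP(cn,3,True)[:,0]])
E
```

```text
3.8667 [ 0.28   0.791 -1.411  1.568  0.791  1.463  2.958] [0.56431275 0.28450568 0.26650931] [ 0.00210601  0.95848233 -0.28512425  0.00336984]
flap [[1, 23], [0, 53], [24, 55], [20, 52], [22, 44], [18, 46], [22, 42], [18, 24]]
```

View pics/w2.png

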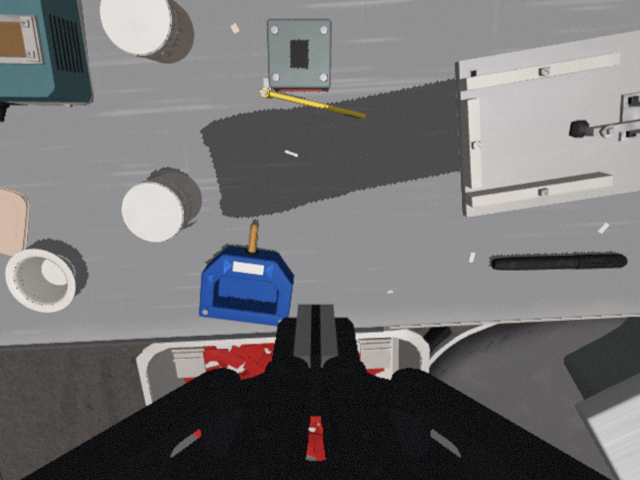

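The wrist view shows the box top at (267–331, 18–90), the flap from (266,93) to (364,115), and the sled at (246,285). The force reading is high, and joints 3 and 7 are at their limits, so I'll turn back straight away.

>>> step_arm(increments=[[[-1,0,0,0,0,0,6],[-1,0,0,0,0,0,12],[-1,0,0,0,0,0,18],[-1,0,0,0,0,0,25],[-1,0,0,0,0,0,32],[-1,0,0,0,0,0,39]]])

```text
t: 4.42
eef_pos: [0.5606, 0.2887, 0.2671]
tool_rot: [0.0, 0.808, -0.589, 0.003]
contact_force: [-0.3, -0.4, -0.4]
gripper_width: 0.0
grasp_force: 0.0
```

```bash
python3 - <<'E'
from station import bot
from h import *
o=bot.get_obs(); print(o['t'],o['q'].round(3),o['eef_pos'],o['tool_rot'],o['contact_force'])
c=load("w2.npz"); 
m=mask(c,(80,30,60),(96,70,200),(255,5,345,95)); cn=max(cv2.findContours(m,0,2)[0],key=cv2.contourArea)
print("box",[(p.tolist(),ray(c,p,.056)[:2].round(4).tolist()) for p in cv2.boxPoints(cv2.minAreaRect(cn))])
m=mask(c,(15,120,80),(35,255,255),(250,80,380,130)); p=cv2.findNonZero(m)[:,0]
print("flap",[(p.tolist(),ray(c,p,.052)[:2].round(4).tolist()) for p in cv2.boxPoints(cv2.minAreaRect(p))])
m=mask(c,(0,120,60),(8,255,255),(265,80,340,100)); p=cv2.findNonZero(m)
if p is not None: print("red",p[:,0].min(0),p[:,0].max(0))
m=mask(c,(105,100,60),(125,255,255),(180,220,310,340));cn=max(cv2.findContours(m,0,2)[0],key=cv2.contourArea)
print("sled",[(p.tolist(),ray(c,p,0.03)[:2].round(4).tolist()) for p in cv2.approxPolyDP(cn,4,True)[:,0]])
m=mask(c,(5,100,40),(25,255,255),(240,210,270,255)); p=cv2.boxPoints(cv2.minAreaRect(cv2.findNonZero(m)))
print("probe",[ray(c,q,.014)[:2].round(4).tolist() for q in p])
E
```

```text
4.4167 [ 0.235  0.697 -1.274  1.572  0.681  1.382  2.346] [0.56063705 0.28867588 0.26707943] [ 3.51851023e-04  8.08336561e-01 -5.88713938e-01  2.78937301e-03] [-0.30029182 -0.40666493 -0.41315149]
box [([295.0, 87.0], [0.6544, 0.2443]), ([295.0, 87.0], [0.6544, 0.2443]), ([295.0, 87.0], [0.6544, 0.2443]), ([295.0, 87.0], [0.6544, 0.2443])]
flap [([260.8380126953125, 95.7484359741211], [0.6644, 0.2715]), ([262.6715087890625, 87.2793960571289], [0.6688, 0.2665]), ([366.56488037109375, 109.77178192138672], [0.6078, 0.2047]), ([364.73138427734375, 118.2408218383789], [0.6029, 0.2094])]
red [280  89] [327  90]
sled [([228, 246], [0.5719, 0.3797]), ([202, 272], [0.5642, 0.4175]), ([199, 315], [0.5284, 0.4494]), ([277, 325], [0.4751, 0.3891]), ([288, 315], [0.4784, 0.373]), ([293, 275], [0.5123, 0.344]), ([278, 253], [0.5394, 0.3432]), ([259, 250], [0.5521, 0.3569]), ([251, 256], [0.5513, 0.3671]), ([243, 252], [0.559, 0.3712]), ([246, 248], [0.5607, 0.3663])]
probe [[0.554, 0.3733], [0.5766, 0.3535], [0.5715, 0.3472], [0.5488, 0.3669]]
```

```bash
python3 - <<'E'
from h import *
c=load("w2.npz")
hsv=cv2.cvtColor(c["image"],cv2.COLOR_RGB2HSV)
for p in [(285,35),(320,70),(300,80),(250,50),(345,50)]: print(p,hsv[p[1],p[0]])
g=cv2.GaussianBlur(cv2.cvtColor(c["image"],cv2.COLOR_RGB2LAB),(3,3),0).astype(float)
m=cv2.inRange(hsv,np.array((60,22,40)),np.array((97,90,255)));k=np.zeros_like(m);k[10:95,255:345]=m[10:95,255:345]
k=cv2.morphologyEx(k,cv2.MORPH_CLOSE,np.ones((5,5)))
cn=max(cv2.findContours(k,0,2)[0],key=cv2.contourArea)
B=cv2.boxPoints(cv2.minAreaRect(cn)); B=np.vstack([B,[(267,18),(331,18),(331,88),(267,88)]])
for p in B: print(p.round(1),ray(c,p,.056)[:2].round(4))
E
```

```text
(285, 35) [ 90  13 133]
(320, 70) [ 83  14 150]
(300, 80) [ 90  16 146]
(250, 50) [110   5 148]
(345, 50) [ 90   2 143]
[285.  20.] [0.6985 0.2238]
[307.  20.] [0.6893 0.2097]
[307.  30.] [0.6835 0.2135]
[285.  30.] [0.6928 0.2277]
[267.  18.] [0.7072 0.2346]
[331.  18.] [0.6804 0.1935]
[331.  88.] [0.638  0.2205]
[267.  88.] [0.6661 0.2636]
```

>>> step_arm(increments=[[[-1,0,0,0,0,0,7],[-1,0,0,0,0,0,14],[-1,0,0,0,0,0,21],[-1,0,0,0,0,0,28],[-1,0,0,0,0,0,35],[-1,0,0,0,0,0,42],[-1,0,0,0,0,0,49],[-1,0,0,0,0,0,56],[-1,0,0,0,0,0,63],[-1,0,0,0,0,0,70]]])

```text
t: 5.25
eef_pos: [0.5606, 0.2889, 0.2671]
tool_rot: [0.001, -0.325, 0.946, -0.003]
contact_force: [0.4, 0.5, 0.7]
gripper_width: -0.003
grasp_force: 0.0
```

>>> step_arm(increments=[[[-1,0,0,0,0,0,7],[-1,0,0,0,0,0,14],[-1,0,0,0,0,0,21],[-1,0,0,0,0,0,28],[-1,0,0,0,0,0,35],[-1,0,0,0,0,0,42],[-1,0,0,0,0,0,49],[-1,0,0,0,0,0,56],[-1,0,0,0,0,0,63],[-1,0,0,0,0,0,70]]])

```text
t: 6.08
eef_pos: [0.5605, 0.289, 0.267]
tool_rot: [0.003, 0.276, 0.961, -0.001]
contact_force: [-0.2, 1.0, -1.3]
gripper_width: 0.002
grasp_force: 0.0
```

```bash
python3 - <<'E'
from station import bot
o=bot.get_obs(); print(o['t'],o['q'].round(3),o['eef_pos'],o['tool_rot'],o['contact_force'])
E
```

```text
6.0833 [-0.041  0.472 -0.746  1.59   0.343  1.212  0.156] [0.56048551 0.28899231 0.26699873] [ 0.00266179  0.27645937  0.96102098 -0.00134397] [-0.24389893  1.02499107 -1.27595455]
```

```bash
cat >> h.py <<'E'
O=np.array([.6504,.2393]); th=np.radians(-33.2)
ex=np.array([np.cos(th),np.sin(th)]); ey=np.array([-ex[1],ex[0]])
def b2w(p): return O+p[0]/1e3*ex+p[1]/1e3*ey
def w2b(p): p=np.asarray(p)[:2]-O; return 1e3*np.array([p@ex,p@ey])
def tool(quat,frm,to): # mm in tool axes
    from scipy.spatial.transform import Rotation as Ro
    return 1e3*Ro.from_quat(np.roll(quat,-1)).as_matrix().T@(np.asarray(to)-frm)
def P(q,r):
    n=np.array([np.cos(q),-np.sin(q)]);d=np.array([-np.sin(q),-np.cos(q)])
    return np.array([-3,32])+r*d+(11*abs(n[0])+14.5*abs(n[1])+2)*n
E
python3 - <<'E'
from station import bot
from h import *
o=bot.get_obs(); e,Q=o['eef_pos'],o['tool_rot']
s=np.r_[b2w((4,-47)),.02]; print("to start",tool(Q,e,s).round(1))
for q in np.r_[.2:2.25:14j]:
    p=P(q,78-8*(q-.2)/2); print(round(q,2),p.round(1),tool(Q,s,np.r_[b2w(p),.02]).round(1))
E
```

```text
to start [-104.2  -41.1  247.7]
0.2 [ -3.1 -47.6] [ 7.2 -0.4 -0. ]
0.36 [-13.8 -46.6] [17.8  0.8 -0.1]
0.52 [-24.5 -44. ] [28.5  3.6 -0.2]
0.67 [-35.1 -39.8] [38.9  8.  -0.2]
0.83 [-45.2 -33.8] [48.9 14.2 -0.3]
0.99 [-54.4 -26. ] [58.  22.1 -0.4]
1.15 [-62.5 -16.6] [65.9 31.7 -0.4]
1.3 [-69.   -5.6] [72.2 42.8 -0.5]
1.46 [-73.6   6.5] [76.6 55.  -0.5]
1.62 [-76.1  18.5] [78.8 67.  -0.5]
1.78 [-76.9  28.6] [79.5 77.2 -0.6]
1.93 [-76.3  39.1] [78.7 87.6 -0.6]
2.09 [-74.1  49.7] [76.2 98.2 -0.6]
2.25 [-70.   60.1] [ 71.9 108.5  -0.5]
```

>>> step_arm(increments=[[[-1,-35,-14,20,0,0,0],[-1,-70,-28,45,0,0,0],[-1,-104,-41,70,0,0,0],[-1,-104,-41,105,0,0,0],[-1,-104,-41,135,0,0,0],[-1,-104,-41,165,0,0,0],[-1,-104,-41,195,0,0,0],[-1,-104,-41,220,0,0,0],[-1,-104,-41,240,0,0,0],[-1,-104,-41,247,0,0,0]]])

```text
t: 6.92
eef_pos: [0.6268, 0.1968, 0.0172]
tool_rot: [0.001, 0.274, 0.962, -0.003]
contact_force: [-0.5, 0.2, 0.3]
gripper_width: 0.002
grasp_force: 0.0
```

```bash
python3 - <<'E'
from station import bot
from h import *
o=bot.get_obs(); print(o['t'],o['q'].round(3),o['eef_pos'],w2b(o['eef_pos']),o['tool_rot'],o['contact_force'])
E
```

```text
6.9167 [ 0.006  0.774 -0.587  1.706  0.557  0.837  0.182] [0.62684394 0.19675695 0.01718895] [  3.58414113 -48.49693404] [ 7.71447273e-04  2.73806857e-01  9.61780039e-01 -2.89251398e-03] [-0.51571614  0.22220912  0.27066754]
```

In place behind the flap with no contact. Now I'll sweep it open.

>>> step_arm(increments=[[[-1,7,0,0,0,0,0],[-1,13,1,0,0,0,0],[-1,18,2,0,0,0,0],[-1,23,3,0,0,0,0],[-1,28,5,0,0,0,0],[-1,34,7,0,0,0,0],[-1,39,10,0,0,0,0],[-1,44,13,0,0,0,0],[-1,49,16,0,0,0,0],[-1,54,20,0,0,0,0]]])

```text
t: 7.75
eef_pos: [0.5934, 0.2414, 0.02]
tool_rot: [0.003, 0.275, 0.962, -0.002]
contact_force: [0.2, -0.3, -1.1]
gripper_width: 0.002
grasp_force: 0.3
```

>>> step_arm(increments=[[[-1,4,4,0,0,0,0],[-1,8,8,0,0,0,0],[-1,12,12,0,0,0,0],[-1,15,17,0,0,0,0],[-1,18,23,0,0,0,0],[-1,21,29,0,0,0,0],[-1,23,35,0,0,0,0],[-1,24,41,0,0,0,0],[-1,25,47,0,0,0,0],[-1,25,53,0,0,0,0]]])

```text
t: 8.58
eef_pos: [0.6007, 0.2998, 0.0197]
tool_rot: [0.003, 0.275, 0.962, -0.002]
contact_force: [-0.2, 0.1, 0.8]
gripper_width: 0.001
grasp_force: 0.3
```

>>> step_arm(increments=[[[-1,0,6,0,0,0,0],[-1,0,11,0,0,0,0],[-1,-1,16,0,0,0,0],[-1,-2,21,0,0,0,0],[-1,-3,26,0,0,0,0],[-1,-5,31,0,0,0,0],[-1,-7,35,0,0,0,0],[-1,-7,35,0,0,0,0],[-1,-4,27,0,0,0,0],[-1,0,10,0,0,0,0]]])

```text
t: 9.42
eef_pos: [0.6059, 0.3092, 0.0199]
tool_rot: [0.003, 0.274, 0.962, -0.001]
contact_force: [-0.3, 0.0, 0.0]
gripper_width: 0.002
grasp_force: 0.0
```

```bash
python3 - <<'E'
from station import bot
from h import *
o=bot.get_obs(); print(o['t'],o['q'].round(3),o['eef_pos'],w2b(o['eef_pos']),o['contact_force'])
c=bot.read_camera("top"); np.savez("top2.npz",**c)
a=c["image"][130:290,190:400];cv2.imwrite("pics/top2.png",cv2.resize(a,None,fx=3.8,fy=3.75,interpolation=2)[:,:,::-1])
m=mask(c,(15,120,80),(35,255,255),(240,150,345,240)); p=cv2.boxPoints(cv2.minAreaRect(cv2.findNonZero(m)))
print([w2b(ray(c,q,.052)).round(1).tolist() for q in p])
E
```

```text
9.4167 [-0.17   0.797 -0.587  1.649  0.556  0.866  0.029] [0.60586563 0.30919624 0.01988281] [-75.53737891  34.10129462] [-0.27010768  0.01319046  0.02607036]
[[-154.5, 52.8], [-127.7, 47.3], [-129.1, 40.8], [-155.9, 46.4]]
```

View pics/top2.png

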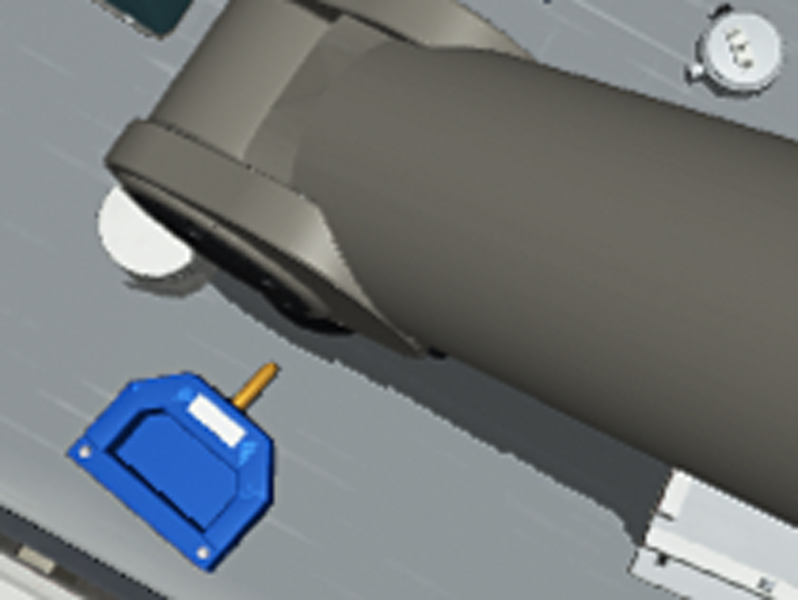

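The arm hides the flap here, the sled hasn't moved, and the contact force is about zero. I'll retreat upward, go over the sled's well, and then check the flap with the wrist and scene cameras.

>>> step_arm(increments=[[[-1,0,-12,0,0,0,0],[-1,0,-15,-30,0,0,0],[-1,0,-15,-65,0,0,0],[-0.45,0,-15,-100,0,0,0],[-0.45,30,-10,-110,0,0,2],[-0.45,62,5,-110,0,0,4],[-0.45,95,20,-110,0,0,6],[-0.45,121,28,-110,0,0,8.7],[-0.45,121,28,-110,0,0,8.7],[-0.45,121,28,-110,0,0,8.7]]])

```text
t: 10.3
eef_pos: [0.5152, 0.3977, 0.1291]
tool_rot: [0.003, 0.345, 0.939, -0.002]
contact_force: [0.1, -0.3, -0.2]
gripper_width: 0.274
grasp_force: 0.0
```

```bash
python3 - <<'E'
from station import bot
from h import *
o=bot.get_obs(); print(o['t'],o['q'].round(3),o['eef_pos'],o['tool_rot'],o['contact_force'],o['gripper_width'])
c=bot.read_camera("scene");t=bot.read_camera("top");w=bot.read_camera("wrist");np.savez("w3.npz",**w);np.savez("top3.npz",**t)
A=np.hstack([cv2.resize(c["image"][170:290,220:420],(400,240)),cv2.resize(t["image"][130:290,190:400],(400,240))])
B=cv2.resize(w["image"],(420,315)); B=np.pad(B,((0,0),(0,380),(0,0)))
cv2.imwrite("pics/m3.png",np.vstack([A,B])[:,:,::-1])
E
```

```text
10.3 [-0.308  0.626 -0.64   1.671  0.439  0.993 -0.236] [0.51518667 0.39771997 0.1291209 ] [ 0.00298264  0.34462356  0.93873432 -0.00189102] [ 0.14311102 -0.33823765 -0.23668394] 0.2738447213269865
```

View pics/m3.png

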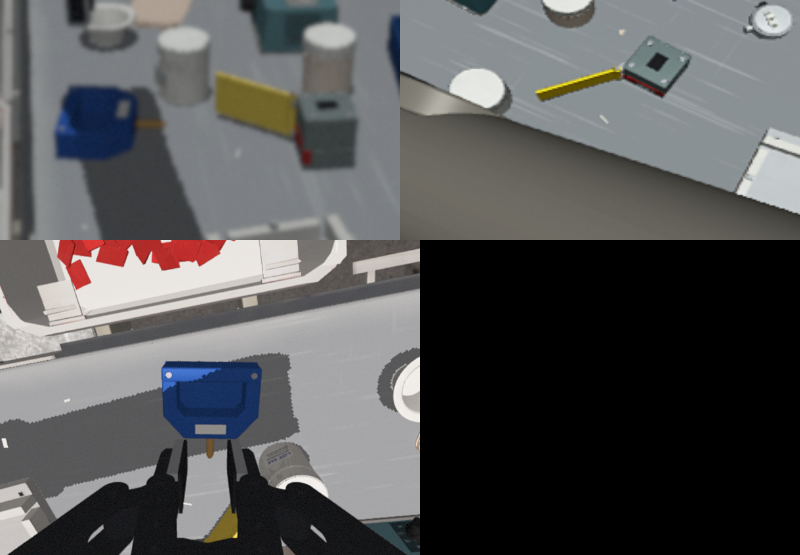

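The flap now points from the box corner, crop (622,72), to (538,96), well past square. The sled is undisturbed under the gripper, at montage (211,400). I'll measure both.

```bash
python3 - <<'E'
from h import *
c=load("top3.npz")
m=mask(c,(15,120,80),(35,255,255),(240,150,345,240)); p=cv2.boxPoints(cv2.minAreaRect(cv2.findNonZero(m)))
print([w2b(ray(c,q,.052)).round(1).tolist() for q in p])
m=mask(c,(80,28,60),(97,90,255),(295,140,355,200)); cn=max(cv2.findContours(m,0,2)[0],key=cv2.contourArea)
print("box",cv2.contourArea(cn),[w2b(ray(c,q,.056)).round(1).tolist() for q in cv2.boxPoints(cv2.minAreaRect(cn))])
c=load("w3.npz")
m=mask(c,(100,90,30),(128,255,255),(220,170,420,310)); m=cv2.morphologyEx(m,3,np.ones((5,5)))
cn=max(cv2.findContours(m,0,2)[0],key=cv2.contourArea)
print("sled",[(p.tolist(),ray(c,p,0.03)[:2].round(4).tolist()) for p in cv2.approxPolyDP(cn,4,True)[:,0]])
m=mask(c,(5,100,30),(25,255,255),(300,290,340,320)); p=cv2.findNonZero(m)[:,0]; print(p.min(0),p.max(0),[ray(c,(p[:,0].mean(),v),.014)[:2].round(4) for v in (p[:,1].min(),p[:,1].max())])
E
```

```text
[[-71.4, 85.0], [0.4, 34.2], [-8.9, 21.5], [-80.5, 72.4]]
box 630.5 [[-1.1, 27.7], [48.2, 28.9], [48.4, -23.1], [-0.8, -23.9]]
sled [([246, 195], [0.4681, 0.3828]), ([249, 268], [0.5031, 0.3519]), ([280, 301], [0.5329, 0.3513]), ([360, 302], [0.5671, 0.3902]), ([392, 271], [0.5632, 0.4191]), ([398, 197], [0.5277, 0.4505]), ([391, 187], [0.5202, 0.451]), ([252, 185], [0.4661, 0.3896])]
[315 303] [325 319] [array([0.557 , 0.3647]), array([0.5665, 0.3566])]
```

>>> step_arm(increments=[[[-0.45,-3,2.6,15,0,0,0.7],[-0.45,-3,2.6,40,0,0,0.7],[-0.45,-3,2.6,65,0,0,0.7],[-0.45,-3,2.6,85,0,0,0.7],[-0.45,-3,2.6,100,0,0,0.7],[-0.45,-3,2.6,110,0,0,0.7],[-0.45,-3,2.6,116,0,0,0.7],[-0.45,-3,2.6,116,0,0,0.7]]])

```text
t: 11.12
eef_pos: [0.5217, 0.3947, 0.0115]
tool_rot: [0.003, 0.353, 0.936, -0.003]
contact_force: [-0.4, 0.2, 0.9]
gripper_width: 0.273
grasp_force: 0.0
```

>>> step_arm(increments=[[[-0.35,0,0,0,0,0,0],[-0.3,0,0,0,0,0,0],[-0.25,0,0,0,0,0,0],[-0.2,0,0,0,0,0,0],[-0.15,0,0,0,0,0,0],[-0.1,0,0,0,0,0,0],[-0.1,0,0,0,0,0,0]]], force=20)

```text
t: 11.7
eef_pos: [0.5221, 0.3957, 0.0133]
tool_rot: [0.003, 0.352, 0.936, -0.002]
contact_force: [-0.0, -0.5, 2.8]
gripper_width: 0.437
grasp_force: 19.9
```

```bash
python3 - <<'E'
from station import bot
from h import *
o=bot.get_obs(); print(o['t'],o['eef_pos'],o['tool_rot'],o['contact_force'],o['gripper_width'],o['grasp_force'])
c=bot.read_camera("wrist");np.savez("w4.npz",**c);cv2.imwrite("pics/w4.png",c["image"][:,:,::-1])
E
```

```text
11.7 [0.5220973  0.39566979 0.01333772] [ 0.00339592  0.35249692  0.93580531 -0.00167437] [-0.03641634 -0.48237333  2.80035834] 0.4365061763303782 19.85323564095097
```

View pics/w4.png

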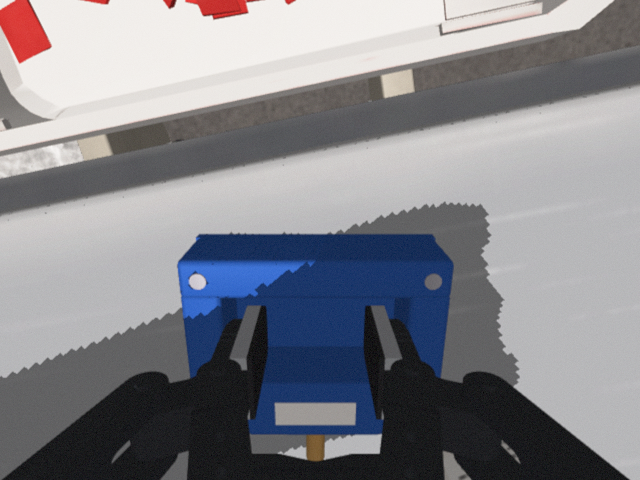

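Both fingers are spread against the well's side walls at 20 N grip. The sled's rear top corners are at (180,264) and (452,264). From these I'll work out the transfer.

```bash
cat >> h.py <<'E'
def cart(e,Q,s,ths,goal_x):
    # remaining sled move, as tool shift and turn (sled rigid with tool)
    R=lambda a:np.array([[np.cos(a),-np.sin(a)],[np.sin(a),np.cos(a)]])
    g=b2w((goal_x,0)); a=th-ths
    e2=g+R(a)@(e[:2]-s); return tool(Q,e,np.r_[e2,e[2]]).round(1),-np.degrees(a).round(2)
E
python3 - <<'E'
from station import bot
from h import *
o=bot.get_obs(); c=load("w4.npz"); e,Q=o['eef_pos'],o['tool_rot']
bl,br=[ray(c,p,.03)[:2] for p in [(452,264),(180,264)]]
nl,nr=[ray(c,p,.03)[:2] for p in [(388,433),(248,433)]]
print(bl,br,nl,nr,np.linalg.norm(bl-br))
v=bl-br; ths=np.arctan2(-v[0],v[1]); print("yaw",np.degrees(ths))
sx=np.array([np.cos(ths),np.sin(ths)]);s=(bl+br)/2+.036*sx; print("sled",s,"tool in sled",sx@(e[:2]-s),np.array([-sx[1],sx[0]])@(e[:2]-s),"sled in box",w2b(s))
ty=np.arctan2(Q[2]**2-Q[1]**2,2*Q[1]*Q[2]);print("tool yaw",np.degrees(ty)-90)
for gx in (-80,-50,-36): print(gx,cart(e,Q,s,ths,gx))
E
```

```text
[0.52734122 0.45021409] [0.46882993 0.38351258] [0.56803986 0.39193519] [0.5329687  0.35190612] 0.08872802464726078
yaw -41.25759567832483
sled [0.52514866 0.3931233 ] tool in sled -0.003904250292556933 -0.00010619590617265831 sled in box [-189.03383066   60.13081708]
tool yaw -41.28427520699037
-80 (array([-116.5,  -44.7,    0.9]), np.float64(-8.06))
-50 (array([-146.2,  -40.5,    1.1]), np.float64(-8.06))
-36 (array([-160. ,  -38.6,    1.2]), np.float64(-8.06))
```

>>> step_arm(increments=[[[-0.1,-5,-5,0,0,0,-1],[-0.1,-14,-12,0,0,0,-2],[-0.1,-26,-20,0.3,0,0,-4],[-0.1,-40,-28,0.3,0,0,-6],[-0.1,-55,-35,0.5,0,0,-7],[-0.1,-72,-40,0.6,0,0,-8],[-0.1,-89,-43,0.7,0,0,-8],[-0.1,-103,-44.5,0.8,0,0,-8],[-0.1,-112,-44.5,0.9,0,0,-8],[-0.1,-116,-44.5,0.9,0,0,-8]]])

```text
t: 12.58
eef_pos: [0.5803, 0.2852, 0.0133]
tool_rot: [0.003, 0.287, 0.958, -0.002]
contact_force: [-4.1, 3.6, 5.0]
gripper_width: 0.442
grasp_force: 20.7
```

>>> step_arm(increments=[[[-0.1,0,0,0,0,0,0],[-0.1,0,0,0,0,0,0]]])

```text
t: 12.75
eef_pos: [0.5806, 0.2849, 0.0133]
tool_rot: [0.003, 0.287, 0.958, -0.002]
contact_force: [-0.6, -0.3, 5.2]
gripper_width: 0.437
grasp_force: 20.5
```

```bash
python3 - <<'E'
from station import bot
from h import *
o=bot.get_obs(); e,Q=o['eef_pos'],o['tool_rot']; print(o['t'],e,Q,o['contact_force'],o['gripper_width'],o['grasp_force'])
c=bot.read_camera("wrist");np.savez("w5.npz",**c);cv2.imwrite("w5.png",c["image"][:,:,::-1])
t=bot.read_camera("top");s_=bot.read_camera("scene");np.savez("top5.npz",**t)
A=cv2.resize(t["image"][130:290,190:400],(400,300));B=cv2.resize(s_["image"][170:290,240:420],(400,300))
C=cv2.resize(c["image"],(400,300));cv2.imwrite("pics/m5.png",np.vstack([np.hstack([A,B]),np.hstack([C,C*0])])[:,:,::-1])
ty=np.arctan2(Q[2]**2-Q[1]**2,2*Q[1]*Q[2])-np.pi/2;sx=np.array([np.cos(ty),np.sin(ty)]);s=e[:2]+.0039*sx
print("tool yaw",np.degrees(ty),"sled box (rigid)",w2b(s)); print(cart(e,Q,s,ty,-36))
E
```

```text
12.75 [0.58059968 0.28490952 0.01330117] [ 0.00349358  0.28655759  0.9580545  -0.00202791] [-0.60011802 -0.34596301  5.18201799] 0.43731522175612825 20.539700970839476
tool yaw -33.304231426765874 sled box (rigid) [-7.94805155e+01 -6.27667415e-02]
(array([-43.5,   0.1,   0.3]), np.float64(-0.1))
```

View pics/m5.png

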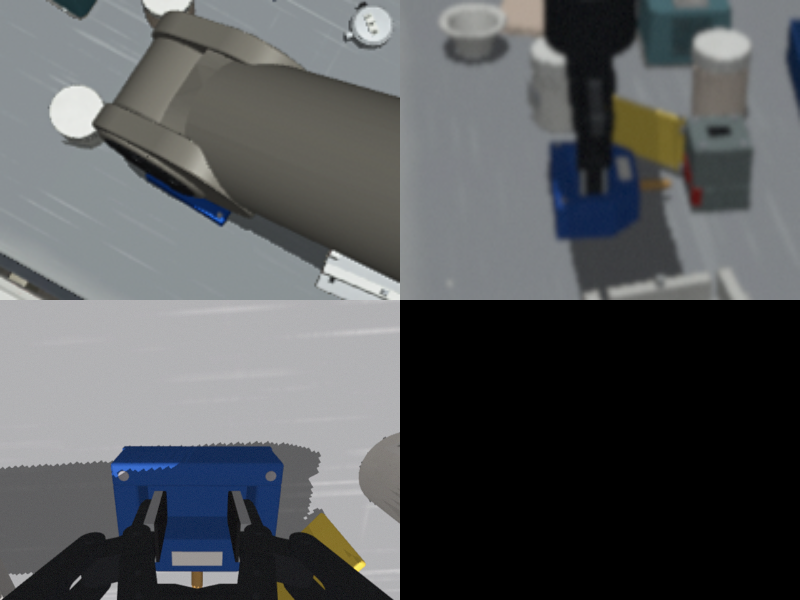

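The scene view shows the probe lined up just short of the red mouth, with the flap open and clear. Now I'll insert it gently.

>>> step_arm(increments=[[[-0.1,-3,0,0,0,0,0],[-0.1,-6,0,0,0,0,0],[-0.1,-9,0,0,0,0,0],[-0.1,-12,0,0,0,0,0],[-0.1,-15,0,0,0,0,0],[-0.1,-18,0,0,0,0,0],[-0.1,-21,0,0,0,0,0],[-0.1,-24,0,0,0,0,0]]])

```text
t: 13.57
eef_pos: [0.5987, 0.2736, 0.0133]
tool_rot: [0.002, 0.285, 0.958, -0.002]
contact_force: [-5.0, 3.0, 4.6]
gripper_width: 0.439
grasp_force: 20.7
```

>>> step_arm(increments=[[[-0.1,-3,0,0,0,0,0],[-0.1,-6,0,0,0,0,0],[-0.1,-9,0,0,0,0,0],[-0.1,-12,0,0,0,0,0],[-0.1,-14,0,0,0,0,0],[-0.1,-16,0,0,0,0,0],[-0.1,-17,0,0,0,0,0]]])

```text
t: 14.15
eef_pos: [0.6133, 0.2637, 0.0133]
tool_rot: [0.002, 0.286, 0.958, -0.002]
contact_force: [-4.5, 3.0, 5.1]
gripper_width: 0.438
grasp_force: 20.7
```

>>> step_arm(increments=[[[-0.1,-1.5,0,0,0,0,0],[-0.1,-3,0,0,0,0,0],[-0.1,-4,0,0,0,0,0],[-0.1,-5,0,0,0,0,0],[-0.1,-5,0,0,0,0,0]]])

```text
t: 14.57
eef_pos: [0.6166, 0.2616, 0.0133]
tool_rot: [0.002, 0.285, 0.958, -0.002]
contact_force: [-6.0, 2.4, 5.3]
gripper_width: 0.44
grasp_force: 20.7
```

>>> step_arm(increments=[[[-0.1,-1,0,0,0,0,0],[-0.1,-2,0,0,0,0,0],[-0.1,-2,0,0,0,0,0]]])

```text
t: 14.82
eef_pos: [0.6167, 0.2614, 0.0133]
tool_rot: [0.001, 0.285, 0.959, -0.002]
contact_force: [-9.9, 3.7, 8.3]
gripper_width: 0.436
grasp_force: 20.9
```

The nose has seated: the last 2 mm commanded gave almost no motion, the force is rising, and the pose agrees. I'll relax, release and lift away.

>>> step_arm(increments=[[[-0.1,1.5,0,0,0,0,0],[-0.3,1.5,0,0,0,0,0],[-0.45,1.5,0,0,0,0,0],[-0.45,1.5,0,0,0,0,0],[-0.45,1.5,0,0,0,0,0],[-0.45,1.5,0,-5,0,0,0],[-0.45,1.5,0,-15,0,0,0],[-0.45,1.5,0,-35,0,0,0],[-0.45,1.5,0,-65,0,0,0],[-0.45,1.5,0,-100,0,0,0]]])

```text
t: 15.65
eef_pos: [0.6172, 0.2598, 0.1135]
tool_rot: [0.002, 0.286, 0.958, -0.003]
contact_force: [0.8, -0.1, -0.1]
gripper_width: 0.275
grasp_force: 0.0
```

>>> step_arm(increments=[[[-0.45,30,0,-30,0,0,0],[-0.45,60,0,-60,0,0,0],[-0.45,90,0,-90,0,0,0],[-0.45,120,0,-100,0,0,0],[-0.45,120,0,-100,0,0,0],[-0.45,120,0,-100,0,0,0]]])

```text
t: 16.15
eef_pos: [0.516, 0.3292, 0.2149]
tool_rot: [0.004, 0.284, 0.959, -0.001]
contact_force: [0.8, -0.3, 0.0]
gripper_width: 0.274
grasp_force: 0.0
```

```bash
python3 - <<'E'
from station import bot
from h import *
o=bot.get_obs(); print(o['t'],o['eef_pos'],o['contact_force'],o['gripper_width'])
s_=bot.read_camera("scene");t=bot.read_camera("top");np.savez("top6.npz",**t);np.savez("scene6.npz",**s_)
A=cv2.resize(t["image"][130:290,190:400],(400,300));B=cv2.resize(s_["image"][170:290,240:420],(400,300))
cv2.imwrite("pics/m6.png",np.hstack([A,B])[:,:,::-1])
E
```

```text
16.15 [0.51595218 0.32923665 0.21486279] [ 0.79706187 -0.3486243   0.04373046] 0.2738462952984618
```

View pics/m6.png

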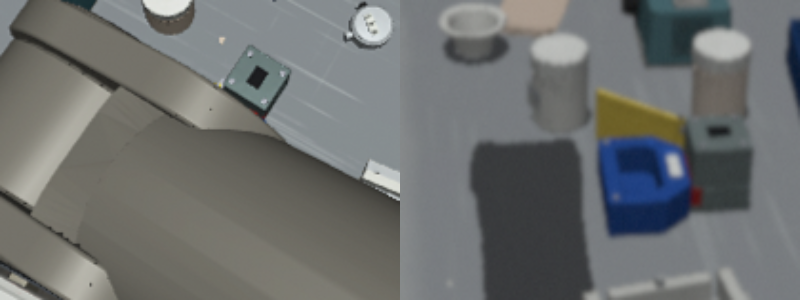

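The scene view shows the sled's nose against the box at (690,170), no probe visible outside, the flap open behind it, and the jars in place.

```bash
python3 -c "
from station import bot
print(bot.hand_in())"
```

```text
the job is handed in; nothing more can be done
None
```

The job is handed in, and no verdict came back: the flap is open about 2.2 rad, the probe is home with the sled's nose against the box and the jars look unmoved, but my half-turn of the wrist early on drove two joints to their limits and gave one wrist-force reading of about 122 N, over the 120 N limit, so the run may be judged failed.

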